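Load a battery unit, close and lock its drawer, and fasten its cover screws

ROBOT

A 7-joint arm with a two-finger parallel gripper is mounted at the origin on the work surface. World frame = base frame: x ahead of the robot, y to its left, z up, the work surface at z = 0. Lengths are in m, angles in rad, forces in N, time in s.
With the tool pointing down it reaches from about 0.4 to 0.9 m from the base axis. Payload 5.6 kg.
Tool frame: the origin (TCP) lies midway between the tips of the shut fingers; the grasp point (between the pads) lies 19 mm behind it; z points along the fingers, y is the line along which they close (so a half turn about z gives the same grasp; the last joint's range is limited). The gripper opens to 92 mm and grips with 3 to 60 N. Pads are 20 mm wide; open, the fingers measure 128 mm over their backs; the gripper's body (75 mm by 189 mm) begins 69 mm behind the grasp point.
Start: joints at [1.059, 0.468, -0.012, 1.603, 0.006, 1.071, -0.056], TCP at [0.294, -0.58, 0.215] pointing down, gripper open.
Joint ranges: [-2.53, 2.53], [-0.31, 2.02], [-1.57, 1.55], [0.28, 2.44], [-1.29, 4.43], [0.15, 1.84], [-2.92, 2.92]. Speed limits (rad/s): [2.57, 2.57, 3.14, 3.14, 3.14, 3.14, 3.14].

INTERFACE

Orientations are given as a 3x3 rotation matrix whose columns are the frame's x, y, z axes.
In Python, from station import env, effector, solver, viewer, workorder, search_frame, tip_of gives the robot as it stands. Calls block until the motion is done:
- env.reach(position, orientation): joint-space move of the TCP to a pose.
- env.movel(position, frame=None, rate=0.15): straight line of the TCP; frame=None keeps the orientation; rate is the mean speed in m/s.
- env.goto_joints(angles): joint-space move.
- effector.release() and effector.grasp(squeeze=None): open the fingers fully, or close them until they stop; squeeze is the grip in N (None keeps the last).
- env.pause(seconds).
- solver.inverse_kinematics(position, orientation): joint angles nearest the present ones, or None.
- env.sense(): the state.
- viewer.read_camera(name): name is "scene" or "top"; returns (picture, depth): 420x560x3 uint8, red, green, blue; 420x560 float32, m along the optical axis (not along the pixel's ray), 0 where there is no reading.
- viewer.camera_info(name): a dict with "intrinsics" (3x3 intrinsics, pixels), "eye" and "rotation" of the camera in the world. Camera axes: x right, y up, looking along -z (the intrinsics and any distortion apply to the point x, -y, -z); pixel columns grow to the right and rows downward; lengths in m; the calibration is good to about 2 mm. A picture is of the moment at which its call begins. camera_info takes no time and is no camera call.
A pose or a line that the arm cannot do raises env.PlanningError and nothing moves.
- workorder.finish_job(): hands the job in; it is judged then, once.
Trained networks look in the newest picture that a camera, given by its name, has taken for a name from the list of things; names that differ only in an ending like _2 or _b are one class to them, and where a whole thing is asked for, a point or a joint stands for the part that bears it (a point fixed in the world has none). Each returns a list of dicts, best first, with "score" (0 to 1); they miss things now and then, are a little off and sometimes report something else, mostly with a low value. They report only what shows in the picture. A call takes as long as a camera call.
- search_frame(camera, name): "at" ([x, y, z] in m, in world coordinates, good to about 4 mm: the middle of the surface that is visible of it).
- tip_of(camera, name): "at" ([x, y, z] in m, in world coordinates, good to about 4 mm: a listed point, or the origin of a listed thing).
The state is a dict: "t": time; "joint_positions": joint angles; "joint_velocities": joint speeds; "tau": joint torques, N m; "ee_pos": TCP position; "tcp_rot": TCP orientation; "wrist_force": force on the tool from outside, world axes, zero at the start; "moment": the same for the moment, N m; "gripper_width": finger opening in m; "grasp_force": force on a finger pad.
Only numpy, scipy, OpenCV 4.12 (cv2) and the standard library are available. Lean on these libraries where they do the work, as an engineer would, in place of code of your own. Each camera call takes 0.05 s, during which the arm holds its last target. There are 200 camera calls.

TASK

Finish this battery unit for dispatch: stand every blue battery pack on the bench upright in a bay of the open drawer (one to a bay), push the drawer fully home until it clicks, and after that slide the red transport lock to its end stop in the keeper. Using the orange driver, not the fingers, turn all four captive quarter-turn screws of the cover clockwise to their stops, and stand the driver back in its yellow stand. Leave the red bin, the clear tub and the other screwdriver where they are.

Things in the scene. Friction and masses are not known exactly. Their poses are not given: they have to be found in the camera images.
- unit: The battery unit, fixed to the bench: black case 170 mm front to back (its own x) by 216 mm wide (its y), grey deck on top at 98 mm. Origin: centre of its underside; the front face lies at x -85 mm. x points from the front (drawer side) to the back, y along the front, z up. The front faces the robot's right (about world -y); place and turn vary.
- drawer (a joint): Opening of the drawer, m: 0 home, 0.115 fully open. It slides out of the front along the unit's -x and stays where left (3.5 N of friction); near home it must be pushed over a sprung ball (about 10 N) and then snaps home. Its front is an upright black panel as wide as the unit, 12 mm thick, 8 to 96 mm above the bench; push its middle along +x at about 50 mm height.
- tray (a point): Centre of the floor of the drawer's grey tray, 16 mm above the bench; moves with the drawer; axes as the unit's. Tray inside: 96 mm in x, 144 mm in y; walls and the cross of dividers 4 mm thick, 34 mm high. Four bays, each 46 mm (x) by 70 mm (y), centred 25 mm in x and 37 mm in y from here. The drawer front's outer face lies 60 mm to -x of this point, its inner face 48 mm.
- pack1: Battery pack: blue block 60 mm (its own x) by 36 mm (y) by 40 mm high, standing, with a black grip rib across the middle of its top: 12 mm along x, 30 mm along y, 22 mm high (total height 62 mm). About 0.25 kg. Origin: centre of its underside. Two to four packs are there; the others are absent. It fits a bay with its long side along the unit's y, with 5 mm of play all round.
- pack2: Battery pack: blue block 60 mm (its own x) by 36 mm (y) by 40 mm high, standing, with a black grip rib across the middle of its top: 12 mm along x, 30 mm along y, 22 mm high (total height 62 mm). About 0.25 kg. Origin: centre of its underside. Two to four packs are there; the others are absent. It fits a bay with its long side along the unit's y, with 5 mm of play all round.
- pack3: Battery pack: blue block 60 mm (its own x) by 36 mm (y) by 40 mm high, standing, with a black grip rib across the middle of its top: 12 mm along x, 30 mm along y, 22 mm high (total height 62 mm). About 0.25 kg. Origin: centre of its underside. Two to four packs are there; the others are absent. It fits a bay with its long side along the unit's y, with 5 mm of play all round.
- pack4: Battery pack: blue block 60 mm (its own x) by 36 mm (y) by 40 mm high, standing, with a black grip rib across the middle of its top: 12 mm along x, 30 mm along y, 22 mm high (total height 62 mm). About 0.25 kg. Origin: centre of its underside. Two to four packs are there; the others are absent. It fits a bay with its long side along the unit's y, with 5 mm of play all round.
- lock (a joint): Travel of the transport lock, m: 0 to 0.01 open (start), 0.040 at its end stop with the bolt in the keeper lug of the drawer. Slides along the unit's +y (towards the robot), about 2.5 N of friction, stays where it is left.
- lock_grip (a point): Centre of the top of the lock's red grip, a block 14 mm (unit's x) by 18 mm (unit's y) by 24 mm high, its top 136 mm above the bench; near the front edge of the deck. Two dark guide straps 18 mm high on the same line stand at y -45 and +58 mm of the unit; the keeper lug on the drawer, 26 mm high, at y +94 mm.
- screw1 (a joint): Angle of a captive screw, rad: 0 loose, 1.57 tight at its stop; grows clockwise seen from above. Starts at 0.25 to 0.6. At 0 its slot lies along the unit's x, at 1.57 along the unit's y (parallel to the drawer front). Turning takes about 0.1 N m; stays where it is left.
- screw2 (a joint): Angle of a captive screw, rad: 0 loose, 1.57 tight at its stop; grows clockwise seen from above. Starts at 0.25 to 0.6. At 0 its slot lies along the unit's x, at 1.57 along the unit's y (parallel to the drawer front). Turning takes about 0.1 N m; stays where it is left.
- screw3 (a joint): Angle of a captive screw, rad: 0 loose, 1.57 tight at its stop; grows clockwise seen from above. Starts at 0.25 to 0.6. At 0 its slot lies along the unit's x, at 1.57 along the unit's y (parallel to the drawer front). Turning takes about 0.1 N m; stays where it is left.
- screw4 (a joint): Angle of a captive screw, rad: 0 loose, 1.57 tight at its stop; grows clockwise seen from above. Starts at 0.25 to 0.6. At 0 its slot lies along the unit's x, at 1.57 along the unit's y (parallel to the drawer front). Turning takes about 0.1 N m; stays where it is left.
- screw1_slot (a point): Centre of the top of that screw's steel head (34 mm across, its top 106 mm above the bench, orange washer under it), at the front of the deck, +y side. Turns with the screw: its x axis lies along the slot. The slot is 7 mm wide, 23 mm long, closed at both ends and 6 mm deep.
- screw2_slot (a point): Centre of the top of that screw's steel head (34 mm across, its top 106 mm above the bench, orange washer under it), at the front of the deck, -y side. Turns with the screw: its x axis lies along the slot. The slot is 7 mm wide, 23 mm long, closed at both ends and 6 mm deep.
- screw3_slot (a point): Centre of the top of that screw's steel head (34 mm across, its top 106 mm above the bench, orange washer under it), at the back of the deck, +y side. Turns with the screw: its x axis lies along the slot. The slot is 7 mm wide, 23 mm long, closed at both ends and 6 mm deep.
- screw4_slot (a point): Centre of the top of that screw's steel head (34 mm across, its top 106 mm above the bench, orange washer under it), at the back of the deck, -y side. Turns with the screw: its x axis lies along the slot. The slot is 7 mm wide, 23 mm long, closed at both ends and 6 mm deep.
- driver: Flat-blade driver with an orange handle, standing upright in its stand. Origin: the tip of the blade; z up the driver. Blade 17 mm wide along its own x, 3 mm thick, thinned to 2 mm at the tip; round shank 10 mm thick; black collar 34 mm across from 53 to 58 mm above the tip; handle 36 mm (x) by 24 mm (y) from 58 to 120 mm above the tip, grip it across the 24 mm. 0.16 kg.
- stand: Yellow driver stand: block 64 by 64 mm on a dark base plate 100 by 100 mm by 8 mm, top 64 mm above the bench, upright hole 24 mm across right through its middle. Origin: centre of its underside; fixed. The driver's collar rests on its top, blade tip 11 mm above the bench.
- red_bin: Bystander: red parts bin 160 by 110 by 75 mm. Origin: centre of its underside.
- tub: Bystander: clear tub of white parts 110 by 150 by 60 mm. Origin: centre of its underside.
- red_screwdriver: Bystander: red-handled screwdriver 200 mm long lying on the bench. Origin: under its middle; x towards the tip.

How it is judged:
On the way, in this order (a step that is already met when the one before it is completed fails the run):
1. every battery pack present stands upright on the floor of the drawer (x of pack1 in the frame of tray between -0.045 and 0.045 m and y of pack1 in the frame of tray between -0.07 and 0.07 m and z of pack1 in the frame of tray between -0.004 and 0.008 m and angle between each of pack1, pack2, pack3, pack4's own z axis and vertical below 0.15 rad and x of pack2 in the frame of tray between -0.045 and 0.045 m and y of pack2 in the frame of tray between -0.07 and 0.07 m and z of pack2 in the frame of tray between -0.004 and 0.008 m and x of pack3 in the frame of tray between -0.045 and 0.045 m and y of pack3 in the frame of tray between -0.07 and 0.07 m and z of pack3 in the frame of tray between -0.004 and 0.008 m and x of pack4 in the frame of tray between -0.045 and 0.045 m and y of pack4 in the frame of tray between -0.07 and 0.07 m and z of pack4 in the frame of tray between -0.004 and 0.008 m), for 0.2 s.
2. the drawer is pushed home with the packs in it (all of step 1 and value of joint drawer below 0.004 m), for 0.2 s.
3. with the drawer home, the transport lock is slid to its end stop (value of joint drawer below 0.004 m and value of joint lock above 0.036 m), for 0.2 s.
At the end, for the whole second after the job is handed in: Each pack present stands upright (0.15 rad) on the drawer tray floor; drawer home (4 mm); lock within 4 mm of its end stop; all screws beyond 1.45 rad (stop at 1.57); driver still and upright in its stand, collar on the block (5 mm in height, 10 mm sideways) (all of step 1 and all of step 3 and value of joint each of screw1, screw2, screw3, screw4 above 1.45 rad and horizontal distance between driver and stand below 0.01 m and z of driver in the frame of stand between 0.006 and 0.016 m and angle between driver's own z axis and vertical below 0.12 rad and linear speed of driver below 0.02 m/s); the robot touches nothing.
It fails at once if a screw head is turned or pushed with the fingers (contact force between the fingers and screw1 above 1 N or contact force between the fingers and screw2 above 1 N or contact force between the fingers and screw3 above 1 N or contact force between the fingers and screw4 above 1 N).
It fails at once if the red parts bin is moved more than 30 mm (distance of red_bin from where it was at the start of the episode above 0.03 m).
It fails at once if the clear tub is moved more than 30 mm (distance of tub from where it was at the start of the episode above 0.03 m).
It fails at once if the red hand screwdriver is moved more than 30 mm (distance of red_screwdriver from where it was at the start of the episode above 0.03 m).
Of pack1, pack2, pack3, pack4 only 2 to 4 are there at a start; the rules pass over those that are not, and their reading is None.
At some moment in a run one of pack1, pack2, pack3, pack4 may be knocked a few centimetres aside while the robot is not near it.
It also fails if it takes over 210 s, if anything falls off the work surface, if the arm or the gripper's body presses on something with over 40 N, if the wrist force passes 120 N, or if a joint passes its speed limit or range.

## Working session

There is one attempt and no reset: what is moved stays moved. The work goes in short steps, each a Python script; the robot and the scene stay as the last script left them, time stands still between calls to the robot, and variables do not carry over. Pictures are saved under pics/ and viewed, at most 14 in all, crops included, and the job is handed in when it is done.

```bash
ls; mkdir -p pics
python3 - <<'E'
from station import env, viewer, search_frame, tip_of
import cv2, numpy as np
for c in ("scene","top"):
    p,d=viewer.read_camera(c); cv2.imwrite(f"pics/{c}0.png",p[:,:,::-1]); np.savez(f"/tmp/{c}0.npz",p=p,d=d)
    i=viewer.camera_info(c); print(c,i["eye"].round(3) if hasattr(i["eye"],'round') else i["eye"],np.round(i["rotation"],3).tolist(),np.round(i["intrinsics"],1).tolist(),[k for k in i])
    for n in ["pack1","unit","tray","lock_grip","screw1_slot","screw2_slot","screw3_slot","screw4_slot","driver","stand","red_bin","tub","red_screwdriver"]:
        print(n,"T",[(np.round(r["at"],3).tolist(),round(r["score"],2)) for r in tip_of(c,n)][:5])
print(env.sense()["t"])
E
```

```text
pics
scene [1.187 0.087 0.904] [[-0.125, -0.789, 0.602], [0.992, -0.096, 0.08], [-0.005, 0.607, 0.794]] [[402.2, 0.0, 283.3], [0.0, 402.2, 209.9], [0.0, 0.0, 1.0]] ['intrinsics', 'eye', 'rotation']
pack1 T [([0.575, -0.157, -0.002], 0.97), ([0.472, -0.164, -0.002], 0.78), ([0.644, 0.133, 0.11], 0.74), ([0.478, -0.279, -0.0], 0.7)]
unit T [([0.555, 0.161, -0.002], 0.8)]
tray T [([0.554, 0.008, 0.015], 0.58)]
lock_grip T [([0.569, 0.087, 0.136], 0.63)]
screw1_slot T [([0.472, 0.134, 0.105], 0.52), ([0.647, 0.44, -0.001], 0.15)]
screw2_slot T [([0.572, -0.157, -0.002], 0.66), ([0.642, 0.133, 0.109], 0.65)]
screw3_slot T [([0.468, 0.224, 0.105], 0.65)]
screw4_slot T [([0.646, 0.217, 0.107], 0.74)]
driver T [([0.479, -0.403, 0.014], 0.58)]
stand T [([0.472, -0.405, -0.004], 0.61)]
red_bin T [([0.741, -0.237, 0.001], 0.66)]
tub T [([0.65, 0.444, 0.003], 0.69)]
red_screwdriver T [([0.47, 0.135, 0.107], 0.75), ([0.477, -0.28, -0.001], 0.72)]
top [0.308 0.022 1.731] [[0.017, 0.987, -0.158], [-1.0, 0.018, 0.006], [0.009, 0.158, 0.987]] [[540.7, 0.0, 285.4], [0.0, 540.7, 206.1], [0.0, 0.0, 1.0]] ['intrinsics', 'eye', 'rotation']
pack1 T [([0.571, -0.153, -0.0], 0.66), ([0.475, -0.165, -0.001], 0.66), ([0.485, -0.282, -0.002], 0.64), ([0.599, -0.264, 0.002], 0.51)]
unit T [([0.56, 0.159, 0.001], 0.79)]
tray T [([0.557, 0.012, 0.02], 0.59)]
lock_grip T [([0.569, 0.088, 0.133], 0.69), ([0.474, -0.403, 0.012], 0.31)]
screw1_slot T [([0.469, 0.137, 0.106], 0.54)]
screw2_slot T [([0.642, 0.132, 0.105], 0.47), ([0.468, 0.14, 0.103], 0.2)]
screw3_slot T [([0.474, 0.222, 0.105], 0.57), ([0.419, 0.384, -0.0], 0.55)]
screw4_slot T [([0.645, 0.22, 0.107], 0.54)]
driver T [([0.478, -0.405, 0.011], 0.6), ([0.559, 0.16, -0.002], 0.5), ([0.474, 0.222, 0.107], 0.18)]
stand T [([0.476, -0.401, 0.003], 0.84)]
red_bin T [([0.741, -0.237, 0.004], 0.6)]
tub T [([0.653, 0.441, -0.003], 0.8)]
red_screwdriver T [([0.418, 0.387, -0.003], 0.77)]
1.4
```

Run:
```python
import cv2
a=cv2.imread("pics/top0.png");cv2.imwrite("pics/top0b.png",cv2.resize(a,(800,600)))
```

```text
(no output)
```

View pics/top0b.png

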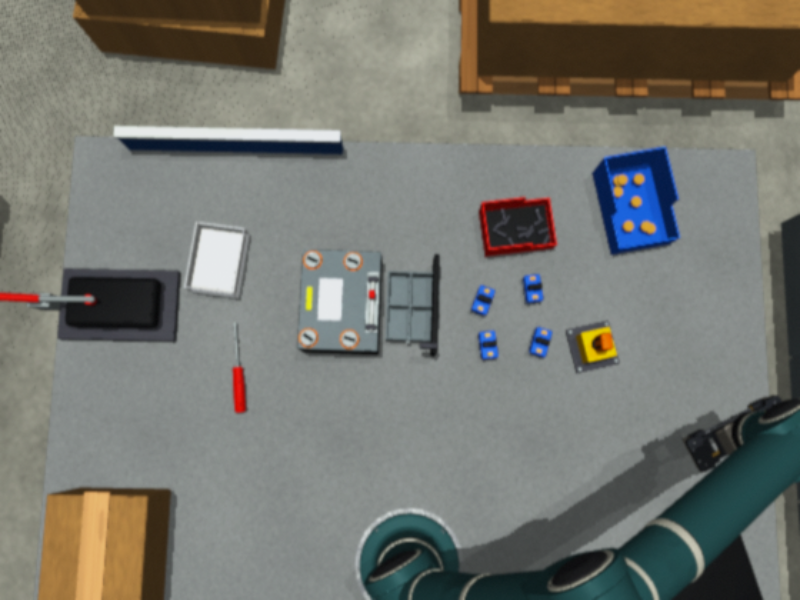

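View pics/scene0.png

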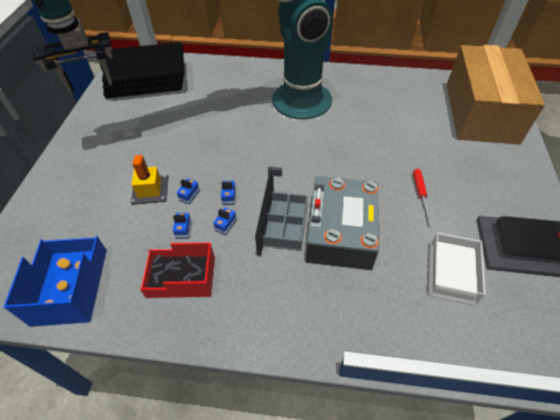

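The scene shows four packs around top-view px (485–540, 280–345), the drawer open and the driver in the stand at (600, 345). I'll measure these precisely.

```bash
cat > h.py <<'E'
from station import env, effector, solver, viewer, workorder, search_frame, tip_of
import cv2, numpy as np
def cloud(c):
    p,d=viewer.read_camera(c); i=viewer.camera_info(c); K=i["intrinsics"]; v,u=np.mgrid[:420,:560]
    P=np.stack([(u-K[0][2])/K[0][0]*d,-(v-K[1][2])/K[1][1]*d,-d],-1)@np.array(i["rotation"]).T+i["eye"]
    P[d==0]=np.nan
    return p,P
def near(P,c,r,z0,z1):
    P=P.reshape(-1,3); P=P[np.isfinite(P[:,0])]
    return P[(np.hypot(P[:,0]-c[0],P[:,1]-c[1])<r)&(P[:,2]>z0)&(P[:,2]<z1)]
def rect(Q):
    (x,y),(w,h),a=cv2.minAreaRect(Q[:,:2].astype(np.float32)*1000); a=np.radians(a)
    if h>w: w,h,a=h,w,a+np.pi/2
    a=(a+np.pi/2)%np.pi-np.pi/2
    return np.array([x,y])/1000,a,(round(w),round(h))   # a: direction of the long side
def down(psi):   # closing line along psi
    y=np.array([np.cos(psi),np.sin(psi),0]); z=np.array([0,0,-1.]); return np.column_stack([np.cross(y,z),y,z])
E
python3 - <<'E'
from h import *
packs=[(.573,-.155),(.474,-.165),(.481,-.281),(.599,-.264)]
sc=[(.470,.135),(.643,.132),(.471,.223),(.645,.219)]
C={c:cloud(c) for c in("scene","top")}
both=np.concatenate([C[c][1].reshape(-1,3) for c in C])
def sh(n,c,r,z0,z1):
    for k,P in [(c_,C[c_][1]) for c_ in C]+[("both",both)]:
        Q=near(P,c,r,z0,z1)
        if len(Q)>3:
            m,a,s=rect(Q); print(n,k,len(Q),m.round(4),round(np.degrees(a),1),s,"mean",Q.mean(0).round(4))
for i,c in enumerate(packs): sh("pack%d"%i,c,.048,.028,.07); sh(" rib",c,.048,.052,.07)
sh("unit",(.557,.160),.148,.09,.103)
for i,c in enumerate(sc): sh("screw%d"%(i+1),c,.022,.1035,.110)
sh("lock",(.569,.088),.02,.125,.145)
sh("stand",(.475,-.403),.06,.055,.067); sh("drv",(.476,-.404),.035,.08,.15)
sh("drvtop",(.476,-.404),.035,.122,.15)
# rectified deck
rows=[]
for c in C:
    i=viewer.camera_info(c);K=np.array(i["intrinsics"]);R=np.array(i["rotation"])
    row=[]
    for (x,y) in sc:
        n=200; g=np.linspace(-.025,.025,n)
        Y,X=np.meshgrid(y-g, x-g) ; X=np.array(X); W=np.stack([X,Y,np.full_like(X,.106)],-1)   # image up=+x, right=-y
        q=(W-i["eye"])@R; u=K[0,0]*q[...,0]/-q[...,2]+K[0,2]; v=K[1,1]*-q[...,1]/-q[...,2]+K[1,2]
        row.append(cv2.remap(C[c][0][:,:,::-1].copy(),u.astype(np.float32),v.astype(np.float32),cv2.INTER_CUBIC))
    rows.append(np.hstack(row))
cv2.imwrite("pics/screws.png",np.vstack(rows))
E
```

```text
pack0 scene 306 [ 0.5727 -0.1532] -21.3 (62, 38) mean [ 0.5781 -0.1523  0.0436]
pack0 top 215 [ 0.5708 -0.1556] -21.0 (61, 36) mean [ 0.5694 -0.1548  0.0428]
pack0 both 521 [ 0.5718 -0.1546] -18.6 (63, 39) mean [ 0.5745 -0.1534  0.0433]
 rib scene 65 [ 0.573  -0.1542] 73.8 (32, 13) mean [ 0.5745 -0.1533  0.0597]
 rib top 40 [ 0.5701 -0.1557] 66.3 (29, 12) mean [ 0.5708 -0.1549  0.0598]
 rib both 105 [ 0.5723 -0.1546] 72.5 (33, 14) mean [ 0.5731 -0.1539  0.0597]
pack1 scene 241 [ 0.4726 -0.1661] 9.2 (62, 36) mean [ 0.4814 -0.1631  0.0446]
pack1 top 218 [ 0.4711 -0.1671] 6.2 (60, 36) mean [ 0.4705 -0.1666  0.0423]
pack1 both 459 [ 0.4724 -0.1666] 8.5 (62, 38) mean [ 0.4762 -0.1648  0.0435]
 rib scene 62 [ 0.473  -0.1652] -82.8 (29, 15) mean [ 0.4742 -0.1646  0.0595]
 rib top 37 [ 0.4706 -0.1675] -85.3 (28, 13) mean [ 0.4711 -0.1663  0.0596]
 rib both 99 [ 0.4729 -0.1663] -79.4 (31, 15) mean [ 0.473  -0.1653  0.0596]
pack2 scene 272 [ 0.4823 -0.2809] -16.5 (60, 38) mean [ 0.4879 -0.2792  0.0434]
pack2 top 225 [ 0.4791 -0.2832] -15.5 (59, 37) mean [ 0.4791 -0.2819  0.0416]
pack2 both 497
[... 2064 characters left out ...]
 0.1333]
stand scene 302 [ 0.4764 -0.4021] 14.8 (66, 65) mean [ 0.4841 -0.3964  0.063 ]
stand top 233 [ 0.474  -0.4038] -77.0 (67, 64) mean [ 0.472  -0.398   0.0614]
stand both 535 [ 0.4757 -0.4034] 12.8 (68, 67) mean [ 0.4788 -0.3971  0.0623]
drv scene 245 [ 0.4773 -0.4017] 7.1 (36, 25) mean [ 0.4827 -0.3978  0.1128]
drv top 147 [ 0.4739 -0.4036] 6.3 (36, 26) mean [ 0.4725 -0.4002  0.1183]
drv both 392 [ 0.4756 -0.4028] 7.1 (40, 27) mean [ 0.4789 -0.3987  0.1149]
drvtop scene 99 [ 0.4763 -0.4019] 3.5 (35, 24) mean [ 0.4787 -0.4003  0.1289]
drvtop top 92 [ 0.4738 -0.403 ] 3.6 (37, 24) mean [ 0.4735 -0.403   0.1285]
drvtop both 191 [ 0.4748 -0.4026] 4.2 (39, 25) mean [ 0.4762 -0.4016  0.1287]
```

View pics/screws.png

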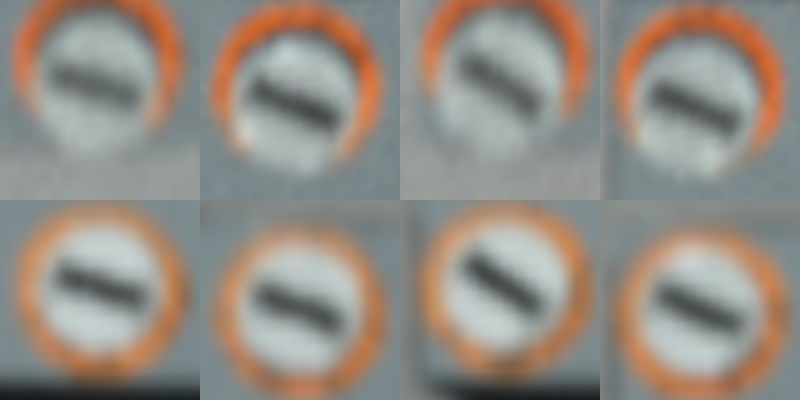

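```bash
cat >> h.py <<'E'
YAW=np.radians(-1.0); UX=np.array([np.sin(-YAW),np.cos(YAW)]); UY=np.array([-np.cos(YAW),-np.sin(YAW)])
UNIT=np.array([.5566,.1592])
def U(x,y): return UNIT+x*UX+y*UY
def T(): return round(env.sense()["t"],1)
def find_packs():
    C=[cloud(c)[1] for c in("scene","top")]
    P=C[1]; m=(P[...,2]>.028)&(P[...,2]<.07)&(P[...,1]<-.09)&(P[...,1]>-.345)&(P[...,0]>.38)&(P[...,0]<.67)
    n,L,S,ce=cv2.connectedComponentsWithStats(m.astype(np.uint8)); out=[]
    for k in range(1,n):
        if S[k,4]<80: continue
        c=P[L==k].mean(0); r=[rect(near(Q,c,.048,.028,.07)) for Q in C if len(near(Q,c,.048,.028,.07))>80]
        r=[q for q in r if abs(q[2][0]-60)<6 and abs(q[2][1]-36)<6]
        if not r: print("odd blob",c); continue
        cc=np.mean([q[0] for q in r],0)+(0 if len(r)>1 else 0)
        a=np.angle(np.mean([np.exp(2j*q[1]) for q in r]))/2
        out.append((cc,a,len(r)))
    return out
def go(xy,z,psi): env.reach([xy[0],xy[1],z],down(psi))
def lin(xy,z,psi=None,rate=.15): env.movel([xy[0],xy[1],z],None if psi is None else down(psi),rate)
def pick(xy,a):
    go(xy,.17,a); lin(xy,.045,rate=.12); effector.grasp(30); s=env.sense()
    print("grip",round(s["gripper_width"],4),round(s["grasp_force"],1)); lin(xy,.20,rate=.2)
    return s["gripper_width"]
def place(bx,by,tray=-.150):
    b=U(tray+bx,by); go(b,.20,YAW); lin(b,.085,rate=.15); lin(b,.0622,rate=.04)
    s=env.sense(); print("F",np.round(s["wrist_force"],1),"w",round(s["gripper_width"],4),"z",s["ee_pos"][2].round(4))
    effector.release(); lin(b,.20,rate=.25)
E
python3 - <<'E'
from h import *
Q=near(cloud("top")[1],U(-.204,0),.13,.088,.105); Q=Q[Q[:,1]<.0]; print("panel",rect(Q),Q.mean(0),U(-.204,0))
print(T()); pk=find_packs(); [print(p) for p in pk]
xy,a,_=min(pk,key=lambda p:-p[0][1])
effector.release()
pick(xy,a); place(.025,-.039); print(T())
p,P=cloud("scene"); cv2.imwrite("pics/p1.png",cv2.resize(p[140:290,150:400,::-1],(800,480)))
[print(p) for p in find_packs()]
E
```

```text
panel (array([ 0.55262811, -0.04696231]), np.float64(-0.0188791489675717), (214, 12)) [ 0.5571931  -0.04704509  0.09488442] [ 0.55303971 -0.04476893]
1.6
(array([ 0.60022906, -0.26651511]), np.float64(0.12296682776963641), 2)
(array([ 0.57186166, -0.15506993]), np.float64(-0.3475795401944928), 2)
(array([ 0.48076793, -0.28214819]), np.float64(-0.28132535201647396), 2)
(array([ 0.47241837, -0.16659673]), np.float64(0.14302757970098437), 2)
grip 0.0118 30.0
F [-0.4 -0.4 -2.3] w 0.012 z 0.0621
11.4
(array([ 0.60027176, -0.26647081]), np.float64(0.13748607826593662), 2)
(array([ 0.48043718, -0.28189148]), np.float64(-0.29954456966592424), 2)
(array([ 0.47193466, -0.16673322]), np.float64(0.12560967809521462), 2)
```

View pics/p1.png

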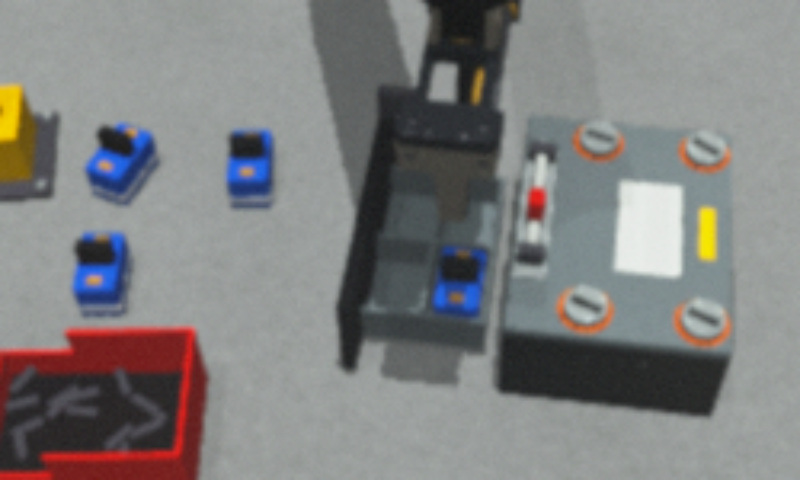

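The first pack stands in the back right bay (px 460, 280), and the other three on the bench haven't moved. Next are those three.

Run:
```python
from h import *
for bx,by,key in [(.025,.039,lambda p:-p[0][1]),(-.025,.039,lambda p:p[0][0]),(-.025,-.039,lambda p:-p[0][0])]:
    pk=find_packs(); print(len(pk)); xy,a,_=min(pk,key=key); print(xy,a)
    if pick(xy,a)<.008: raise SystemExit("missed")
    place(bx,by)
env.reach([.42,-.3,.3],down(YAW)); print(T(),len(find_packs()))
p,P=cloud("scene"); cv2.imwrite("pics/p2.png",cv2.resize(p[140:290,150:400,::-1],(800,480)))
tr=U(-.15,0)
for c in("scene","top"):
    P=cloud(c)[1]
    for bx in(-.025,.025):
        for by in(-.037,.037):
            Q=near(P,tr+bx*UX+by*UY,.022,.064,.09); print(c,bx,by,len(Q),[f(Q-np.r_[tr,0])  for f in [lambda q:np.round([q[:,:2].mean(0)@UX,q[:,:2].mean(0)@UY,np.percentile(q[:,2],90)],4)]])
```

```text
3
[ 0.47232886 -0.16637607] 0.09873951453977838
grip 0.0114 29.9
F [-0.7 -0.4 -3.2] w 0.0122 z 0.0621
2
[ 0.4810116 -0.2821019] -0.2822370852156628
grip 0.0118 30.0
F [-0.4 -0.2 -0.9] w 0.0118 z 0.0621
1
[ 0.60044263 -0.26675758] 0.14061520516180648
grip 0.012 30.0
F [-0.4  0.  -2. ] w 0.0117 z 0.0621
39.8 0
scene -0.025 -0.037 79 [array([-0.0247, -0.0413,  0.0798])]
scene -0.025 0.037 76 [array([-0.0241,  0.0373,  0.0792])]
scene 0.025 -0.037 81 [array([ 0.0264, -0.041 ,  0.0793])]
scene 0.025 0.037 71 [array([0.0258, 0.0374, 0.0785])]
top -0.025 -0.037 42 [array([-0.0264, -0.037 ,  0.0816])]
top -0.025 0.037 44 [array([-0.0276,  0.041 ,  0.0821])]
top 0.025 -0.037 39 [array([ 0.0245, -0.0364,  0.0791])]
top 0.025 0.037 37 [array([0.024 , 0.0425, 0.08  ])]
```

View pics/p2.png

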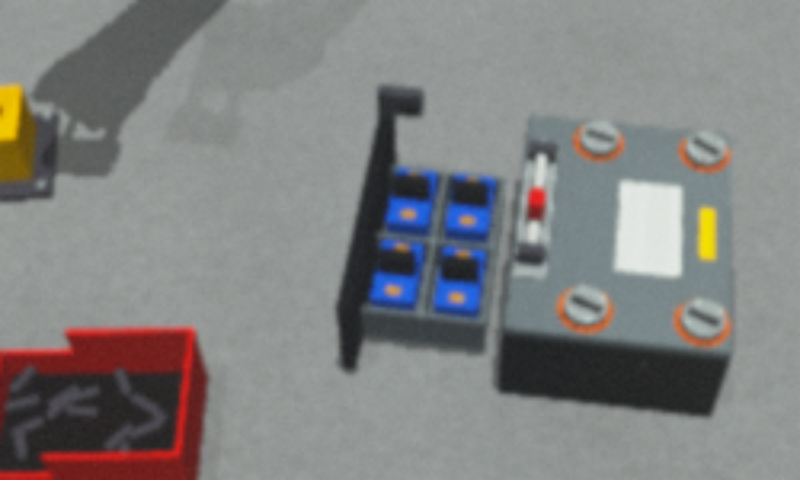

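All four packs are seated in the bays, with rib tops at about 79 mm. Now I'll close the drawer, stepping forward while watching the force.

Run:
```python
from h import *
effector.grasp(20)
go(U(-.26,0),.20,YAW); lin(U(-.26,0),.058); f0=np.array(env.sense()["wrist_force"])
for x in list(np.arange(-.235,-.129,.015))+list(np.arange(-.122,-.0899,.0025)):
    lin(U(x,0),.058,rate=.06); s=env.sense(); f=-(np.array(s["wrist_force"])-f0)[:2]@UX
    print(round(x,4),round(f,1),round((s["ee_pos"][:2]-UNIT)@UX,4))
    if f>18 and x>-.11: break
lin(U(x-.03,0),.058); lin(U(x-.03,0),.2)
print(T())
Q=near(cloud("top")[1],U(-.09,0),.13,.088,.0965); Q=Q[(Q[:,:2]-UNIT)@UX<-.08]; print("panel", ((Q[:,:2]-UNIT)@UX).min() if len(Q) else None)
p,P=cloud("scene"); cv2.imwrite("pics/p3.png",cv2.resize(p[140:290,200:450,::-1],(800,480)))
for c in("scene","top"):
    tip_of; viewer.read_camera(c); print([ (r["at"],r["score"]) for r in tip_of(c,"lock_grip")][:2])
```

```text
-0.235 1.7 -0.2347
-0.22 1.5 -0.2194
-0.205 0.3 -0.2044
-0.19 1.2 -0.1893
-0.175 0.4 -0.1743
-0.16 0.3 -0.1593
-0.145 1.2 -0.1443
-0.13 1.6 -0.1293
-0.122 0.6 -0.1216
-0.1195 3.3 -0.1199
-0.117 6.8 -0.118
-0.1145 9.3 -0.1168
-0.112 11.2 -0.1158
-0.1095 11.1 -0.1134
-0.107 7.5 -0.1091
-0.1045 7.9 -0.1066
-0.102 12.4 -0.1066
-0.0995 17.4 -0.1067
-0.097 23.4 -0.1067
51.1
panel -0.09744275109766366
[([0.5672, 0.0839, 0.1331], 0.42)]
[([0.4698, 0.1387, 0.105], 0.74), ([0.5709, 0.0878, 0.1329], 0.61)]
```

View pics/p3.png

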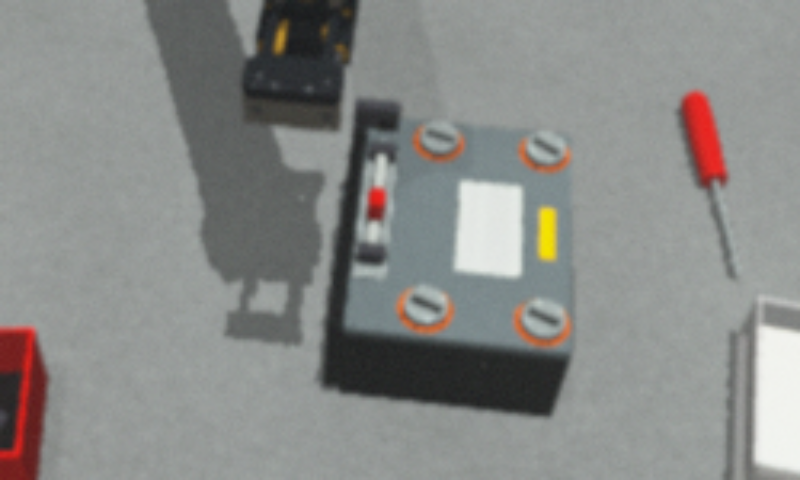

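The drawer is home: the hard stop held and the panel face is at -97 mm. The red grip is at px (377, 203). Now the lock.

```bash
cat >> h.py <<'E'
def bestpsi(xy,z,psi):
    q0=np.array(env.sense()["joint_positions"]); o=[]
    for p in (psi,psi+np.pi,psi-np.pi):
        q=solver.inverse_kinematics(np.array([xy[0],xy[1],z]),down(p))
        if q is not None: o.append((abs(q[6]),p,q[6]))
    return min(o)[1:]
E
python3 - <<'E'
from h import *
b=U(-.07,-.042); psi,j=bestpsi(b,.2,YAW+np.pi/2); print(psi,j)
go(b,.22,psi); lin(b,.123,rate=.1); f0=np.array(env.sense()["wrist_force"])
for y in np.arange(-.036,.03,.004):
    lin(U(-.07,y),.123,rate=.05); s=env.sense(); f=-(np.array(s["wrist_force"])-f0)[:2]@UY
    print(round(y,4),round(f,1),round((s["ee_pos"][:2]-UNIT)@UY,4))
    if f>14: break
lin(U(-.07,y-.012),.123); lin(U(-.07,y-.012),.25); print(T())
env.reach([.42,-.25,.3],down(YAW))
for c in("scene","top"):
    P=cloud(c)[1]; Q=near(P,U(-.07,.02),.05,.125,.145); print(c,(Q[:,:2].mean(0)-UNIT)@UX,(Q[:,:2].mean(0)-UNIT)@UY)
    d=near(P,(.475,-.403),.035,.122,.15); print(rect(d))
E
```

```text
1.5533430342749532 0.932411997761882
-0.036 -0.4 -0.0358
-0.032 0.4 -0.0318
-0.028 0.6 -0.028
-0.024 2.1 -0.0239
-0.02 0.9 -0.0197
-0.016 0.6 -0.0155
-0.012 1.5 -0.0115
-0.008 1.5 -0.0075
-0.004 0.4 -0.0035
-0.0 1.5 0.0005
0.004 0.9 0.0044
0.008 0.2 0.0085
0.012 8.7 0.0096
0.016 18.7 0.01
58.5
scene -0.06916274423765827 0.025928513851033386
(array([ 0.47776205, -0.40182318]), np.float64(0.0645910482384533), (36, 24))
top -0.0707277012463916 0.030817718540834333
(array([0., 0.]), np.float64(0.0), (0, 0))
```

The lock is at its end stop: it travelled about 39 mm and stopped hard. Now the driver: feasibility check, then pick and look.

```bash
cat >> h.py <<'E'
SX=[-.0247,-.0247,.0624,.0624]; SY=[.0837,-.0837,.0837,-.0837]; A0=np.radians([17,21.5,37,23])
OFF=.068
def slotdir(a): return YAW+np.pi/2-a     # world direction of slot at screw angle a
E
python3 - <<'E'
from h import *
for i in range(4):
    c=U(SX[i],SY[i])
    for s in (np.pi/2,-np.pi/2):
        o=[]
        for a in (A0[i],1.0,1.57,1.9):
            q=solver.inverse_kinematics(np.array([c[0],c[1],.17]),down(slotdir(a)+s)); o.append(None if q is None else round(q[6],2))
        print(i+1,round(s,2),o)
d=np.array([.4751,-.4024]); psi=np.radians(94)
for p in(psi,psi-np.pi):
    q=solver.inverse_kinematics(np.r_[d,.15],down(p)); print(p,None if q is None else q[6])
psi,j=bestpsi(d,.2,psi); effector.release(); go(d,.24,psi); lin(d,.079,rate=.12)
f=env.sense()["wrist_force"]; effector.grasp(55); s=env.sense(); print(s["gripper_width"],s["grasp_force"],np.subtract(s["wrist_force"],f))
lin(d,.25,rate=.12); print(env.sense()["gripper_width"],psi,T())
p,P=cloud("scene"); cv2.imwrite("pics/p4.png",cv2.resize(p[80:230,80:300,::-1],(800,545)))
for c in ("scene","top"):
    P=cloud(c)[1]; Q=near(P,d,.03,.17,.225); print(c,len(Q),Q.mean(0) if len(Q) else 0)
    print([(r["at"],r["score"]) for r in tip_of(c,"driver")][:2])
E
```

```text
1 1.57 [np.float64(1.94), np.float64(1.18), np.float64(0.63), np.float64(0.29)]
1 -1.57 [np.float64(-1.16), np.float64(-1.72), np.float64(-2.25), np.float64(-2.56)]
2 1.57 [np.float64(1.87), np.float64(1.37), np.float64(0.84), np.float64(0.51)]
2 -1.57 [np.float64(-1.05), np.float64(-1.61), np.float64(-2.13), np.float64(-2.43)]
3 1.57 [np.float64(1.32), np.float64(0.9), np.float64(0.4), np.float64(0.08)]
3 -1.57 [np.float64(-1.59), np.float64(-1.93), np.float64(-2.44), np.float64(-2.75)]
4 1.57 [np.float64(1.76), np.float64(1.33), np.float64(0.78), np.float64(0.45)]
4 -1.57 [np.float64(-1.21), np.float64(-1.74), np.float64(-2.27), np.float64(-2.57)]
1.6406094968746698 1.7845066705094754
-1.5009831567151233 -1.0792846937625402
0.024011341220095624 54.99915361404419 [ 0.3357673  -0.454135    0.35721544]
0.02360383569837213 -1.5009831567151233 66.7
scene 56 [ 0.47787616 -0.39955132  0.20356768]
[([0.4781, -0.4027, 0.182], 0.82)]
top 0 0
[]
```

View pics/p4.png

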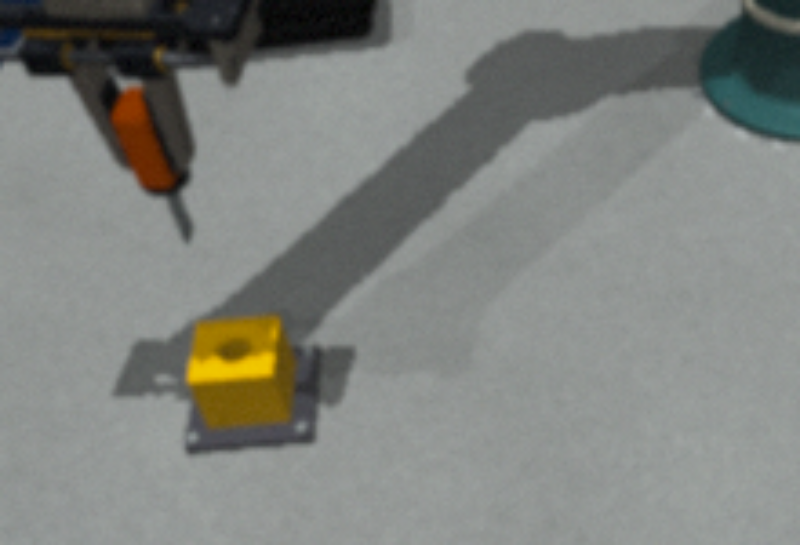

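The driver is held upright, with its tip at about px (187, 240). Now screw 1, with force-watched insertion.

```bash
cat >> h.py <<'E'
def drive(i,dx=0,dy=0):
    base=U(SX[i],SY[i])+np.array([dx,dy]); psi=slotdir(A0[i])+np.pi/2
    go(base,.27,psi); lin(base,.112+OFF,rate=.15); f0=np.array(env.sense()["wrist_force"])
    ok=False
    for ox,oy in [(0,0),(.0015,0),(-.0015,0),(.003,0),(-.003,0),(0,.0015),(0,-.0015),(.0015,.0015),(-.0015,-.0015)]:
        # ox across the slot, oy along it
        e=slotdir(A0[i]); c=base+ox*np.array([-np.sin(e),np.cos(e)])+oy*np.array([np.cos(e),np.sin(e)])
        lin(c,.108+OFF,rate=.05)
        for z in np.arange(.1065,.1004,-.001):
            lin(c,z+OFF,rate=.03); s=env.sense(); fz=s["wrist_force"][2]-f0[2]
            if abs(fz)>7: break
        print("try",ox,oy,"z",round(z,4),"tip",round(s["ee_pos"][2]-OFF,4),"f",np.round(s["wrist_force"]-f0,1))
        if z<.1032: ok=True; break
    if not ok: lin(c,.13+OFF); return False
    lin(c,max(z,.1010)+OFF+.0005,rate=.03); m0=env.sense()["moment"][2]
    for a in list(np.arange(A0[i]+.15,1.6,.15))+[1.6,1.68,1.76,1.84]:
        env.reach([c[0],c[1],max(z,.1010)+OFF+.0005],down(slotdir(a)+np.pi/2)); s=env.sense(); m=s["moment"][2]-m0
        print(round(a,2),"m",round(m,2),"f",np.round(s["wrist_force"]-f0,1),end="; ")
        if a>1.55 and abs(m)>.6: break
    print("w",s["gripper_width"])
    lin(c,.16+OFF,rate=.15); return True
E
python3 - <<'E'
from h import *
print(drive(0),T())
E
```

```text
try 0 0 z 0.1005 tip 0.1004 f [0.5 0.5 1.1]
0.45 m -0.06 f [1.2 0.1 1.3]; 0.6 m -0.0 f [ 2.3 -1.8  1.7]; 0.75 m 0.09 f [ 5.1 -2.8  1.4]; 0.9 m 0.06 f [ 3.8 -3.7  2.8]; 1.05 m 0.04 f [ 3.9 -3.5  3. ]; 1.2 m 0.06 f [ 4.  -2.8  3.7]; 1.35 m 0.05 f [ 4.  -4.9  4.5]; 1.5 m 0.08 f [ 4.1 -3.3  5.1]; 1.6 m 0.06 f [ 4.2 -3.7  5.5]; 1.68 m 0.1 f [ 4.3 -4.8  5.6]; 1.76 m 0.08 f [ 4.3 -4.2  5.6]; 1.84 m 0.02 f [ 3.6 -4.6  5.9]; w 0.023616561075127662
True 76.1
```

```bash
cat >> h.py <<'E'
def crops(name,cams=("scene","top")):
    rows=[]
    for cn in cams:
        p,_=viewer.read_camera(cn); i=viewer.camera_info(cn);K=np.array(i["intrinsics"]);R=np.array(i["rotation"]); row=[]
        for k in range(4):
            x,y=U(SX[k],SY[k]); g=np.linspace(-.025,.025,200); Y,X=np.meshgrid(y-g,x-g); W=np.stack([X,Y,np.full_like(X,.106)],-1)
            q=(W-i["eye"])@R; u=K[0,0]*q[...,0]/-q[...,2]+K[0,2]; v=K[1,1]*q[...,1]/q[...,2]+K[1,2]
            row.append(cv2.remap(p[:,:,::-1].copy(),u.astype(np.float32),v.astype(np.float32),cv2.INTER_CUBIC))
        rows.append(np.hstack(row))
    cv2.imwrite(name,np.vstack(rows))
E
python3 - <<'E'
from h import *
go(U(-.2,.05),.25,slotdir(1.2)+np.pi/2); crops("pics/s1.png"); print(T())
E
```

```text
77.1
```

View pics/s1.png

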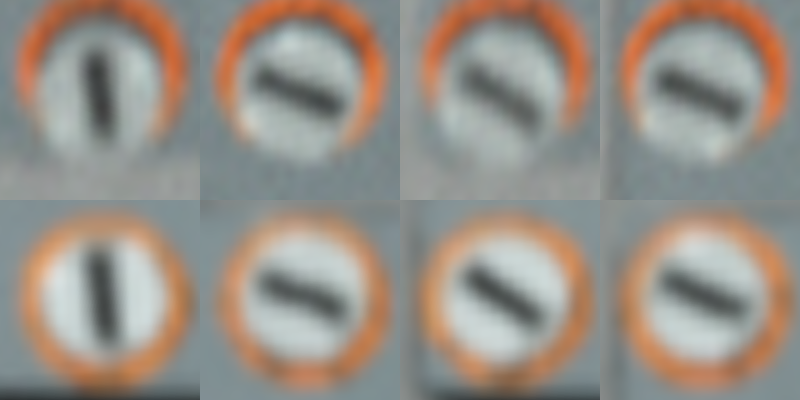

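Screw 1 turned but stopped about 8° short because of backlash, so I'll extend the sweep until the moment shows the stop.

```bash
sed -i 's/\[1.6,1.68,1.76,1.84\]/list(np.arange(1.6,2.3,.06))/; s/a>1.55 and abs(m)>.6/a>1.6 and abs(m)>.3/' h.py
python3 - <<'E'
from h import *
A0[0]=1.43; print(drive(0),T())
print(drive(1),T())
go(U(-.2,.05),.25,slotdir(1.2)+np.pi/2); crops("pics/s2.png")
E
```

```text
try 0 0 z 0.1005 tip 0.1004 f [ 0.9  1.4 -0.5]
1.58 m -0.02 f [ 0.8  0.5 -0.4]; 1.6 m -0.03 f [-0.2  1.1 -0.1]; 1.66 m -0.0 f [-0.5  0.2  0.2]; 1.72 m -0.05 f [ 1.  -0.1  0.3]; 1.78 m -0.02 f [-0.8 -1.   0.4]; 1.84 m 0.04 f [-1.3 -2.2  1.3]; 1.9 m 0.11 f [-0.9 -1.8  1.4]; 1.96 m 0.07 f [-0.9 -2.4  2.7]; 2.02 m 0.08 f [-2.7 -2.1  3.1]; 2.08 m 0.19 f [-3.  -2.6  2.3]; 2.14 m 0.25 f [-3.1 -3.9  5.3]; 2.2 m 0.43 f [-3.5 -3.   5.9]; w 0.02368339048278959
True 84.4
try 0 0 z 0.1005 tip 0.1004 f [ 0.1 -0.9 -0.7]
0.53 m -0.06 f [ 0.7 -0.3 -0.2]; 0.68 m -0.03 f [ 2.3 -2.8 -0.6]; 0.83 m 0.09 f [ 4.4 -3.3 -0.6]; 0.98 m 0.11 f [ 4.2 -5.2 -0.4]; 1.13 m 0.11 f [ 3.3 -3.5  1.4]; 1.28 m 0.03 f [ 2.  -4.   1.7]; 1.43 m 0.04 f [ 3.  -3.6  2. ]; 1.58 m 0.07 f [ 2.7 -4.3  2.6]; 1.6 m 0.09 f [ 2.3 -4.7  3.4]; 1.66 m 0.06 f [ 2.8 -4.7  3.2]; 1.72 m 0.06 f [ 2.3 -5.2  4.3]; 1.78 m 0.14 f [ 2.5 -5.2  4.2]; 1.84 m 0.11 f [ 2.2 -4.3  4.2]; 1.9 m 0.05 f [ 2.6 -5.   5.2]; 1.96 m 0.08 f [ 1.9 -4.1  5.3]; 2.02 m 0.13 f [ 1.8 -3.8  6.2]; 2.08 m 0.2 f [ 0.8 -5.5  7.2]; 2.14 m 0.28 f [-0.2 -4.6  6.6]; 2.2 m 0.31 f [-0.1 -4.6  6.7]; w 0.023576266344354297
True 94.3
```

View pics/s2.png

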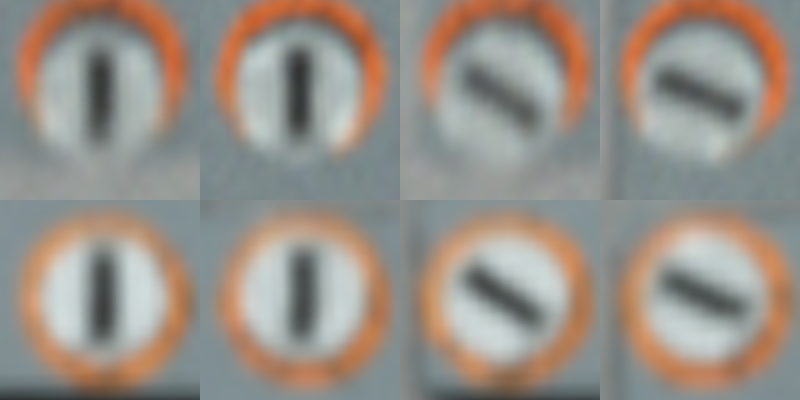

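Screws 1 and 2 are at their stops, with the slots vertical in the crops and the moment rise felt. Next are 3 and 4.

Run:
```python
from h import *
for i in(2,3): print(drive(i),T())
go(U(-.2,.05),.25,slotdir(1.2)+np.pi/2); crops("pics/s3.png"); print(T())
```

```text
try 0 0 z 0.1005 tip 0.1004 f [-0.1  0.4  0.3]
0.8 m -0.01 f [0.7 0.9 1.2]; 0.95 m 0.04 f [ 1.8 -3.2  1. ]; 1.1 m 0.05 f [ 2.2 -4.2  3.1]; 1.25 m 0.0 f [ 2.4 -4.3  3.1]; 1.4 m 0.1 f [ 3.2 -4.8  4.2]; 1.55 m 0.07 f [ 0.8 -4.6  5.1]; 1.6 m 0.09 f [ 1.9 -4.4  5.4]; 1.66 m 0.06 f [ 1.5 -4.8  5.3]; 1.72 m 0.08 f [ 1.5 -4.   5.1]; 1.78 m 0.13 f [ 0.8 -4.8  5.5]; 1.84 m 0.09 f [ 0.5 -4.1  6.3]; 1.9 m 0.07 f [ 0.4 -4.7  6.1]; 1.96 m 0.04 f [ 0.3 -3.6  5.2]; 2.02 m 0.13 f [ 0.3 -5.2  6.2]; 2.08 m 0.26 f [ 0.6 -5.1  6.7]; 2.14 m 0.34 f [ 0.1 -5.3  7.1]; w 0.023774251200423115
True 104.1
try 0 0 z 0.1005 tip 0.1004 f [ 0.1 -0.1 -0.6]
0.55 m 0.02 f [-0.3 -1.3  0.7]; 0.7 m 0.01 f [ 1.5 -0.9  1.2]; 0.85 m 0.11 f [ 3.3 -1.4  0.6]; 1.0 m 0.07 f [ 3.4 -3.5  0.8]; 1.15 m 0.03 f [ 2.3 -3.6  2.7]; 1.3 m 0.11 f [ 2.4 -4.1  2.9]; 1.45 m 0.12 f [ 2.6 -4.3  3. ]; 1.6 m 0.02 f [ 1.6 -4.3  4.6]; 1.66 m 0.08 f [ 2.4 -3.5  4.1]; 1.72 m 0.1 f [ 1.  -4.2  3.8]; 1.78 m 0.07 f [ 1.3 -4.4  4.4]; 1.84 m 0.1 f [ 2.2 -3.6  4.4]; 1.9 m 0.06 f [ 1.5 -4.1  4.9]; 1.96 m 0.03 f [ 1.2 -4.4  5.2]; 2.02 m 0.13 f [-0.7 -3.7  6.2]; 2.08 m 0.21 f [ 0.3 -4.1  6.7]; 2.14 m 0.33 f [ 0.2 -4.8  7.4]; w 0.023863725003736316
True 113.5
114.8
```

View pics/s3.png

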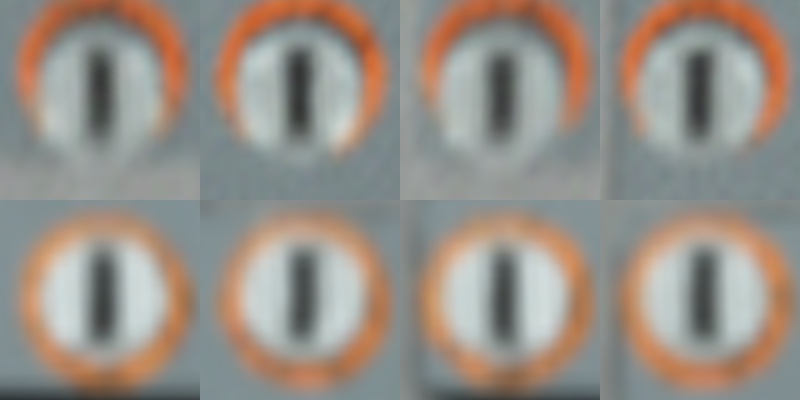

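All four slots are parallel to the drawer front. Now returning the driver.

Run:
```python
from h import *
d=np.array([.4751,-.4026]); psi=-1.501
go(d,.24,psi); lin(d,.155,rate=.12); f0=np.array(env.sense()["wrist_force"])
for z in list(np.arange(.145,.084,-.01))+[.083,.081,.080,.0795]:
    lin(d,z,rate=.06); s=env.sense(); f=s["wrist_force"]-f0
    if np.abs(f).max()>10: print("contact",z,f.round(1)); break
print(z,f.round(1)); 
if z<.0815:
    effector.release(); lin(d,.24,rate=.15); env.reach([.40,-.2,.3],down(YAW)); print(T())
    for c in("scene","top"):
        P=cloud(c)[1]; Q=near(P,d,.035,.122,.15); print(c,rect(Q),Q[:,2].max())
    p,_=viewer.read_camera("scene"); cv2.imwrite("pics/p5.png",p[:,:,::-1])
    for c in("scene","top"):
        P=cloud(c)[1]; Q=near(P,U(-.07,.02),.05,.125,.145); print("lock",(Q[:,:2].mean(0)-UNIT)@UY)
```

```text
0.0795 [ 0.6 -0.5 -0.7]
123.9
scene (array([ 0.47817722, -0.40038501]), np.float64(0.08850555655352466), (33, 23)) 0.13340084985626488
top (array([ 0.47504327, -0.40237619]), np.float64(0.0465759077910981), (33, 27)) 0.1361848515144941
lock 0.02631618701402057
lock 0.030428199977902894
```

View pics/p5.png

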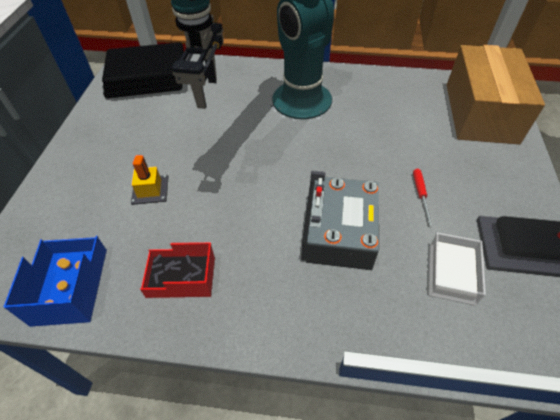

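The driver is upright in its stand at px (145, 168), the drawer is closed, the lock is at its stop and the bystanders haven't moved. Handing in.

```bash
python3 -c "
from h import *
for c in('scene','top'):
    Q=near(cloud(c)[1],(.4751,-.4026),.035,.122,.15); print(Q[:,2].mean(), np.median(Q[:,2]))
print(workorder.finish_job())"
```

```text
0.12936605166152346 0.13001673985387274
0.12818699230523395 0.12766926021459324
the job is handed in; nothing more can be done
None
```

The job is handed in; no verdict came back. By camera and force checks, all four packs are in their bays, the drawer is home, the lock and all four screws are at their stops, and the driver is back in its stand.

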